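# Load the dip station and start it

### The arm

A 6-joint arm with a two-finger parallel gripper is mounted at the origin on the work surface. World frame = base frame: x ahead of the robot, y to its left, z up, the work surface at z = 0. Lengths are in m, angles in rad, forces in N, time in s.
With the tool pointing down it reaches from about 0.225 to 0.875 m from the base axis. Payload 3.4 kg.
Tool frame: the origin (TCP) lies on the centre line of the jaws, within the pads' length; the fingertips stand 11 mm ahead of it and the grasp point (between the pads) lies 8 mm behind it; z points along the fingers, y is the line along which they close (so a half turn about z gives the same grasp; the last joint's range is limited). The gripper opens to 85 mm and grips with 20 to 120 N. Pads are 22 mm wide; open, the fingers measure 114 mm over their backs; the gripper's body (76 mm by 85 mm) begins 54 mm behind the grasp point. The pads swing forward as they close: fully open they stand 13 mm farther back than shut.
Start: joints at [-1.395, 0.276, 1.505, -0, 1.361, -0.121], TCP at [0.168, -0.55, 0.206] pointing down, gripper open.
Joint ranges: [-2.89, 2.89], [-0.75, 2.08], [0.22, 2.7], [-1.18, 4.32], [0.11, 2.71], [-2.7, 2.7]. Speed limits (rad/s): [2.57, 2.57, 3.14, 3.14, 3.14, 3.14].

### API

Orientations are given as a unit quaternion [w, x, y, z].
In Python, from rig import manip, eyes, job gives the robot as it stands.
- The arm moves only by the tool drive_tool, never from a script. Its argument "rows" is a list of rows, each a list of 3 entries, a list of its own where there are three numbers: the turn, a rotation vector about the world's x, y, z in rad, then the shift along the world's x, y, z in cm, then the finger opening in cm, from 0 to 8.54. A call has 1 to 8 rows; each row shifts and turns the commanded pose from where the row before left it; what a row does not reach is not made up. A row lasts 1/8 s, in which the tool goes at most 62.5 mm and 10.7 degrees, less where a joint would pass 70% of its speed; a pose out of reach is approached as far as the arm can. A call is refused whole if a number of a shift passes 6.25 or a number of a turn 0.188, either way. A call with a gripper value outside its range is refused whole. The fingers move at their own pace and stop on an object; "force" is the grip in N (left out, the last holds). Time passes only in rows, so rows that do not move let the fingers close. It gives the time, the measured TCP pose, the force, the opening and the grip force at its end, in the units of the state.
- manip.get_state(): the state, without advancing time (a new reading comes with each control period).
- eyes.get_image(name): name is "side" or "top"; returns the picture (384x512x3 uint8, red, green, blue); there is no depth.
- eyes.get_calibration(name): a dict with "camera_matrix" (3x3 intrinsics, pixels), "view" (4x4, takes a point from world to camera coordinates). Camera axes: x right, y up, looking along -z (the intrinsics and any distortion apply to the point x, -y, -z); pixel columns grow to the right and rows downward; lengths in m; the calibration is good to about 2 mm. A picture is of the moment at which its call begins. get_calibration takes no time and is no camera call.
- job.sign_off(): hands the job in; it is judged then, once.
The state is a dict: "clock": time; "qpos": joint angles; "qd": joint speeds; "effort": joint torques, N m; "position": TCP position; "ee_rot": TCP orientation; "contact_force": force on the tool from outside, world axes, zero at the start; "moment": the same for the moment, N m; "width": finger opening in m; "gripper_force": force on a finger pad.
Only numpy, scipy, OpenCV 4.12 (cv2) and the standard library are available. Lean on these libraries where they do the work, as an engineer would, in place of code of your own. Each camera call takes 0.05 s, during which the arm holds its last target. There are 200 camera calls.

### The job

Hang the slide rack (the one with the cross-pin through its stem) on the dip station: bring the pin in sideways through the hook's open side, lower it into the throat and let go, so that the rack hangs upright from the hook, never tipped over on the way. Then press the round dome key on the console just until it clicks, without driving it on hard towards its stop, and let it come back up. Leave the rectangular key and everything else on the bench alone.

Things in the scene. Friction and masses are not known exactly. Their poses are not given: they have to be found in the camera images.
- rack: Steel slide-staining rack, about 350 g, loose. Origin: centre of underside, z up. Body 90 (x) x 64 (y) x 40 mm high, glass slides in it up to 54 mm. A central stem, 12 (x) x 14 (y) mm, carries a grey grip tab from z = 147 to 191 mm. A cross-pin, 8 mm diameter, 64 mm long along x, passes through the stem at z = 105 mm. Centre of mass near z = 45 mm. The same when turned half round.
- pin (a point): Centre of the rack's cross-pin, 105 mm above the rack's underside; its x axis runs along the pin, z up.
- tab (a point): Middle of the rack's grip tab, 171 mm above its underside (66 mm above the pin); the tab is 12 mm thick along x, 26 mm wide along y, and ends 20 mm above this point.
- station: Fixed dip station. Origin on the bench below the throat, z up. Base 170 (x) mm, y = -75 to 140; on it, under the hook, an open tank 124 (x) x 104 (y) mm, rim at z = 48; a 50 (x) x 45 mm mast at y = 85 to 130, z to 205 mm. From it a steel hook reaches to -y: two equal C-shaped prongs, each 8 mm thick, outer faces at x = -21 and 21, a 26 mm gap between them for the stem. The mouth opens to -y.
- throat (a point): Centre of the seated pin, 165 mm above the bench; station axes, pin along x either way round. Each prong here: throat y = -8 to 8 mm, floor z = -4; upturned tip y = -16 to -8, top z = 8; back wall beyond y = 8; roof from y = -8 backwards, z = 28 to 36, free above 40. So the pin enters at z = 18 moving in +y to y = 0, then goes down 18 mm. The hung rack's underside is 60 mm above the bench.
- console: Fixed white control console, 120 (x) x 190 (y) x 45 mm high, with a dark display strip along its +x side. Origin: centre of its underside. The round key stands at x = -15, y = -45 mm; the rectangular key at x = -15, y = 45 mm.
- start_key (a joint): Travel of the round dome key, m; 0 up, grows as it is pressed down, stop at 0.0085. Snap dome: force 1.1 N at first, rising to 4.9 N at 2.0 mm, then dropping with the click to 2.2 N at 4.7 mm; beyond, rising again: 4.0 N at 6 mm, 6.6 N at 7 mm, 8.2 N at 7.8 mm. It counts as clicked beyond 2.7 mm. It springs back when let go.
- start_key_top (a point): Centre of the top of the round key (36 mm diameter), 59 mm above the bench when up; moves with the key.
- stop_key (a joint): Travel of the rectangular key, m, built alike; to be left alone.
- stop_key_top (a point): Centre of the top of the rectangular key (24 (x) x 52 (y) mm), 59 mm above the bench when up.
- basket: Round steel basket, 76 mm diameter, 45 mm high, loose, with a thin round stem and a ball knob on top at 161 mm, but no cross-pin; to be left alone. Origin: centre of its underside.
- bottle_a: Squat white jar, 70 mm diameter, 130 mm high, loose. Origin: centre of its underside.
- bottle_b: White reagent bottle, 60 mm diameter, 120 mm high, loose. Origin: centre of its underside.
- beaker: Glass beaker, 68 mm diameter, 90 mm high, loose. Origin: centre of its underside.
- dish: Shallow glass dish, 90 mm diameter, 16 mm high, loose. Origin: centre of its underside.
- spatula: Steel spatula, 180 mm long, lying flat along its x. Origin: centre of its underside.
- block: Aluminium block 70 x 50 x 40 mm, loose. Origin: centre of its underside.
Mind the look-alikes: they are no part of the job. What is shaped like the console but yellow is not meant.

How it is judged:
On the way, in this order (a step that is already met when the one before it is completed fails the run):
1. the rack hangs upright by its pin in the hook's throat, let go (x of pin in the frame of throat between -0.012 and 0.012 m and y of pin in the frame of throat between -0.007 and 0.007 m and z of pin in the frame of throat between -0.004 and 0.004 m and angle between rack's own z axis and vertical below 0.2 rad and contact force between rack and station above 0.8 N and contact force between rack and the fingers below 0.05 N), for 0.2 s.
2. with the rack hung, the round key is pressed past its click (2.7 mm) (all of step 1 and value of joint start_key above 0.0027 m), for 0.03 s.
At the end, for the whole second after the job is handed in: The rack hangs from the hook, let go and still (under 30 mm/s), tilted less than 0.2 rad, its pin's centre within 12 mm along the pin, 7 mm across and 4 mm in height of the throat point; the round key, having clicked after the rack was hung, is back up (within 1 mm) and the rectangular key is up (all of step 1 and value of joint each of start_key, stop_key below 0.001 m and linear speed of rack below 0.03 m/s); the robot touches nothing.
It fails at once if the round key is driven past 7.8 mm of travel (about 8 N), well beyond its click (value of joint start_key above 0.0078 m).
It fails at once if the rectangular key is pressed (over 1.5 mm) (value of joint stop_key above 0.0015 m).
It fails at once if the rack is tipped by more than 0.6 rad (angle between rack's own z axis and vertical above 0.6 rad).
It fails at once if another thing on the bench is moved by more than 30 mm (distance of any of basket, bottle_a, bottle_b, beaker, dish, spatula, block from where it was at the start of the episode above 0.03 m).
It also fails if it takes over 62 s, if anything falls off the work surface, if the arm or the gripper's body presses on something with over 40 N, if the wrist force passes 120 N, or if a joint passes its speed limit or range.

## Working session

There is one attempt and no reset: what is moved stays moved. The work goes in short steps, Python scripts to look and compute and a tool call to move; the robot and the scene stay as the last step left them, time stands still between calls to the robot, and variables do not carry over. Pictures are saved under pics/ and viewed, at most 13 in all, crops included, and the job is handed in when it is done.

Besides the shell and the picture viewer there is one more tool, called after "Request:" as name(argument=value, ...) on one line, values as JSON. drive_tool: Moves the arm, as the interface text tells. Its arguments: {"type":"object","properties":{"rows":{"type":"array"},"force":{"type":"number"}},"required":["rows"]}

```bash
mkdir -p pics; cat > h.py <<'E'
import numpy as np, cv2
from rig import manip, eyes, job
def cal(n):
    c=eyes.get_calibration(n); return np.array(c["camera_matrix"]),np.array(c["view"]),c
def grab(n,f):
    im=np.array(eyes.get_image(n)); cv2.imwrite("pics/"+f,im[:,:,::-1]); return im
def ray(n,u,v):
    K,V,_=cal(n); R=V[:3,:3];t=V[:3,3]
    d=np.linalg.inv(K)@[u,v,1]; d=R.T@np.array([d[0],-d[1],-d[2]]); return -R.T@t,d
def plane(n,u,v,z):
    o,d=ray(n,u,v); return o+d*(z-o[2])/d[2]
def proj(n,p):
    K,V,_=cal(n); c=V[:3,:3]@np.array(p)+V[:3,3]; q=K@[c[0],-c[1],-c[2]]; return q[:2]/q[2]
def tri(u1,u2,n1="side",n2="top"):
    o1,d1=ray(n1,*u1);o2,d2=ray(n2,*u2)
    s=np.linalg.lstsq(np.c_[d1,-d2],o2-o1,rcond=None)[0]
    a=o1+d1*s[0];b=o2+d2*s[1]; return (a+b)/2,np.linalg.norm(a-b)
E
python3 - <<'E'
from h import *
a=grab("side","s0.png");b=grab("top","t0.png")
cv2.imwrite("pics/t0b.png",cv2.resize(b[:,:,::-1],(800,600),interpolation=cv2.INTER_CUBIC))
cv2.imwrite("pics/s0b.png",cv2.resize(a[:,:,::-1],(800,600),interpolation=cv2.INTER_CUBIC))
for n in("side","top"):
    K,V,c=cal(n);print(n,K.tolist(),V.round(3).tolist(),[k for k in c], -V[:3,:3].T@V[:3,3])
print(manip.get_state())
E
```

```text
side [[414.0286536687397, 0.0, 250.81219580320197], [0.0, 414.0286536687397, 196.75117546653524], [0.0, 0.0, 1.0]] [[-0.879, -0.477, -0.007, 0.443], [0.294, -0.555, 0.778, -0.261], [-0.375, 0.682, 0.628, -1.013], [0.0, 0.0, 0.0, 1.0]] ['camera_matrix', 'view'] [0.0866936  0.75689301 0.84256229]
top [[364.65370049138096, 0.0, 254.69797011915333], [0.0, 364.65370049138096, 194.59842320393005], [0.0, 0.0, 1.0]] [[-0.017, -1.0, -0.01, -0.006], [0.99, -0.019, 0.138, -0.545], [-0.138, -0.007, 0.99, -1.241], [0.0, 0.0, 0.0, 1.0]] ['camera_matrix', 'view'] [ 0.36781209 -0.02551093  1.30470671]
{'clock': 0.1, 'qpos': array([-1.39503307e+00,  2.76525315e-01,  1.50598992e+00,  1.67240485e-06,
        1.36072150e+00, -1.20995112e-01]), 'qd': array([ 0.00063523, -0.00136277, -0.00514865, -0.00152019, -0.00018831,
        0.00197853]), 'effort': array([ 1.55795624e-03, -4.17699659e+01, -2.46405870e+01, -2.02393412e-04,
        5.86210968e-03, -5.06218768e-06]), 'position': array([ 0.16805061, -0.54935978,  0.20523655]), 'ee_rot': array([-8.21751660e-04,  9.89011683e-01,  1.47835097e-01, -2.16905499e-05]), 'contact_force': array([ 0.84878677,  0.35906266, -0.2544734 ]), 'moment': array([ 0.03319896,  0.03315314, -0.00923386]), 'gripper_force': 0.0, 'width': 0.08540493974346604}
```

View pics/t0b.png

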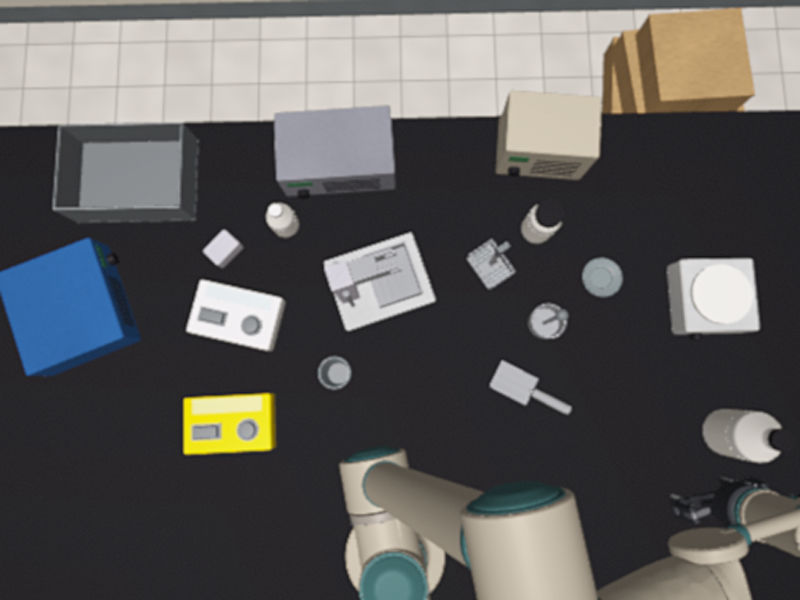

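View pics/s0b.png

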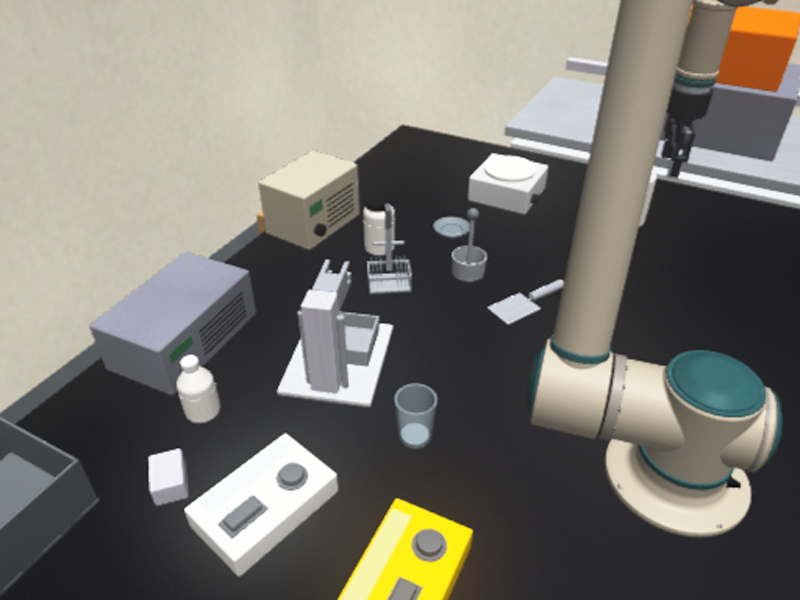

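Top view (800x600): the candidates are the rack at (490,262) and the basket at (548,320). In the side view the basket has a ball knob at (473,214). The rack has a square body with slides and a cross-pin at (388,242), so it fits the description. The white console is at (236,315), its round key at (251,325); the yellow one is the decoy. The station is at (380,280), its mast to the left (+y). I'll confirm this in one enlarged crop.

```bash
python3 - <<'E'
import cv2,numpy as np
t=cv2.imread("pics/t0.png");s=cv2.imread("pics/s0.png")
f=lambda im,x,y,w,h:cv2.resize(im[y:y+h,x:x+w],(400,300),interpolation=cv2.INTER_CUBIC)
# each crop 80x60 -> x5
o=np.vstack([np.hstack([f(t,285,140,80,60),f(t,200,148,80,60)]),np.hstack([f(s,215,125,80,60),f(s,175,160,80,60)])])
cv2.imwrite("pics/c1.png",o)
E
```

```text
(no output)
```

View pics/c1.png

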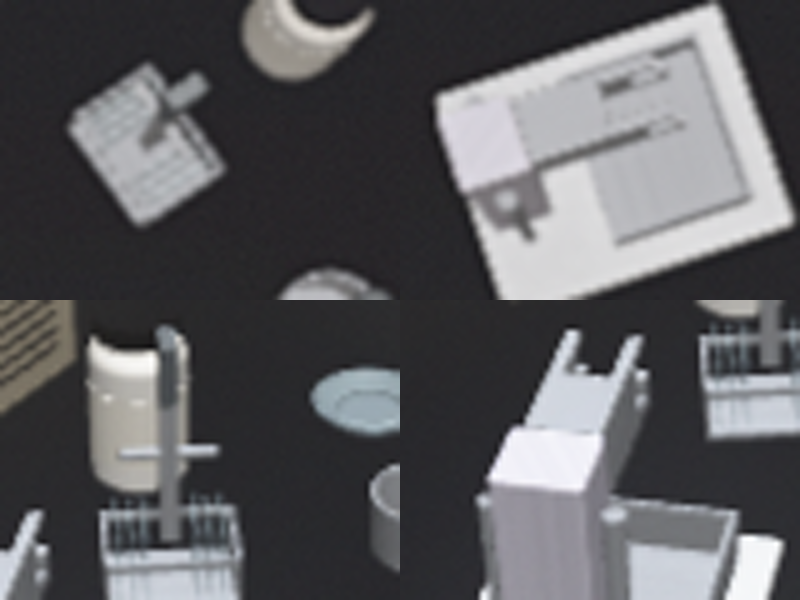

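The rack with its cross-pin is confirmed: crop pin ends are (118,455) and (218,451). Next I measure with rays.

```bash
python3 - <<'E'
from h import *
np.set_printoptions(precision=4,suppress=True)
f=lambda c,ox,oy,cx,cy:((c[0]-cx+.5)/5-.5+ox,(c[1]-cy+.5)/5-.5+oy)
T1=lambda *c:f(c,285,140,0,0); T2=lambda *c:f(c,200,148,400,0)
S1=lambda *c:f(c,215,125,0,300); S2=lambda *c:f(c,175,160,400,300)
p=[plane("side",*S1(*c),.105) for c in((118,455),(218,451))]
print("pin",p,np.linalg.norm(p[0]-p[1]),"c",(p[0]+p[1])/2,"ang",np.arctan2(*(p[1]-p[0])[1::-1]))
print("tabtop tri",tri(S1(166,330),T1(206,79)), plane("top",*T1(203,82),.191))
b=[plane("top",*T1(*c),.04) for c in((152,63),(227,170),(142,228),(68,127))]
print("body",b,[np.linalg.norm(b[i]-b[i-1]) for i in range(4)],np.mean(b,0))
for z in (.0,.01,.02):
  q=[plane("top",*T2(*c),z) for c in((437,93),(712,5),(795,222))]
  ex=q[1]-q[0];print("base",z,q,np.linalg.norm(ex),np.linalg.norm(q[2]-q[1]),np.arctan2(ex[1],ex[0]))
m=[plane("side",*S2(*c),.205) for c in((493,468),(515,425),(605,437),(592,488))]
print("mast",m,np.mean(m,0),[np.linalg.norm(m[i]-m[i-1]) for i in range(4)])
m2=[plane("top",*T2(*c),.205) for c in((437,95),(509,98),(530,172),(458,192))]
print("mast top",m2,np.mean(m2,0))
r=[plane("side",*S2(*c),.201) for c in((572,332),(633,337))];print("roof tips",r)
# console
im=cv2.imread("pics/t0.png");
hsv=cv2.cvtColor(im,cv2.COLOR_BGR2HSV)
m=((hsv[:,:,1]<40)&(hsv[:,:,2]>170)).astype(np.uint8)
x0,y0=110,170;cs,_=cv2.findContours(m[170:235,110:190],0,2);c=max(cs,key=cv2.contourArea)
r=cv2.minAreaRect(c);bx=cv2.boxPoints(r)+[x0,y0];q=[plane("top",*k,.045) for k in bx]
print("console",q,[np.linalg.norm(q[i]-q[i-1]) for i in range(4)],np.mean(q,0))
# round key both views
print("key top",plane("top",251*.64-.2,325*.64-.2,.059),"side",plane("side",292*.64-.2,471*.64-.2,.059), "rect",plane("top",212*.64,315*.64,.059))
E
```

```text
pin [array([ 0.6642, -0.2115,  0.105 ]), array([ 0.6091, -0.2459,  0.105 ])] 0.06491082152831339 c [ 0.6366 -0.2287  0.105 ] ang -2.5829272357308737
tabtop tri (array([ 0.6441, -0.2424,  0.1867]), np.float64(0.0008069391799849992)) [ 0.6408 -0.2398  0.191 ]
body [array([ 0.6924, -0.2333,  0.04  ]), array([ 0.614 , -0.2829,  0.04  ]), array([ 0.5738, -0.2215,  0.04  ]), array([ 0.6471, -0.1721,  0.04  ])] [np.float64(0.07611880070162258), np.float64(0.09277956722786022), np.float64(0.07343789194231733), np.float64(0.08845758431561293)] [ 0.6318 -0.2274  0.04  ]
base 0.0 [array([0.658 , 0.1565, 0.    ]), array([ 0.7201, -0.0459,  0.    ]), array([ 0.5578, -0.1026,  0.    ])] 0.21171902604067955 0.17198785104676484 -1.273142475663065
base 0.01 [array([0.6558, 0.1551, 0.01  ]), array([ 0.7174, -0.0457,  0.01  ]), array([ 0.5563, -0.102 ,  0.01  ])] 0.21009629332326257 0.17066964021748302 -1.2731424756630654
base 0.02 [array([0.6536, 0.1537, 0.02  ]), array([ 0.7147, -0.0456,  0.02  ]), array([ 0.5548, -0.1014,  0.02  ])] 0.20847356060584565 0.1693514293882013 -1.273142475663065
mast [arr
[... 217 characters left out ...]
), np.float64(0.04774851772324862), np.float64(0.04114701431179923)]
mast top [array([0.6112, 0.1279, 0.205 ]), array([0.6084, 0.0835, 0.205 ]), array([0.5619, 0.0709, 0.205 ]), array([0.5503, 0.115 , 0.205 ])] [0.583  0.0993 0.205 ]
roof tips [array([ 0.6337, -0.0037,  0.201 ]), array([ 0.6018, -0.0152,  0.201 ])]
console [array([0.4923, 0.457 , 0.045 ]), array([0.6115, 0.4329, 0.045 ]), array([0.563 , 0.2436, 0.045 ]), array([0.4452, 0.2699, 0.045 ])] [np.float64(0.19292516843573987), np.float64(0.12153485422164906), np.float64(0.19542561826710086), np.float64(0.12068113525838157)] [0.528  0.3508 0.045 ]
key top [0.5019 0.3086 0.059 ] side [0.5024 0.3113 0.059 ] rect [0.525  0.3946 0.059 ]
```

Consistent estimates:
- Rack pin and tab at (0.636, -0.229), yaw 0.56. Pin length comes out at 65 mm against 64.
- Throat at (0.615, -0.003), yaw 0.32. Prong spacing comes out at 34 mm, as expected.
- Console round key at (0.502, 0.310).

I now move above the rack with the closing line along the pin.

Request:
drive_tool(rows=[[[0,0,0],[0,0,5],5],[[0,0,0],[0,0,5],5],[[0,0,0.18],[4.5,3,0],5],[[0,0,0.18],[4.5,3,0],5],[[0,0,0.18],[4.5,3,0],5],[[0,0,0.18],[4.5,3,0],5],[[0,0,0.18],[4.5,3,0],5],[[0,0,0.18],[4.5,3,0],5]], force=40)

```text
clock: 1.1
position: [0.4394, -0.3686, 0.3056]
ee_rot: [-0.0, 0.77, 0.638, -0.0]
contact_force: [-0.4, -0.3, -0.7]
width: 0.05
gripper_force: 0.0
```

Request:
drive_tool(rows=[[[0,0,0.18],[4.5,3,0],5],[[0,0,0.18],[4.5,3,0],5],[[0,0,0.18],[4.5,3,0],5],[[0,0,0.18],[4.5,3,0],5],[[0,0,0.03],[1.8,2,0],5],[[0,0,0],[0,0,0],5],[[0,0,0],[0,0,0],5]])

```text
clock: 1.98
position: [0.6355, -0.2304, 0.3056]
ee_rot: [-0.0, 0.486, 0.874, -0.0]
contact_force: [0.1, -0.1, -0.1]
width: 0.0502
gripper_force: 0.0
```

```bash
python3 - <<'E'
from h import *
s=manip.get_state();q=s["ee_rot"];print(s["clock"],s["position"],q,"yaw y",2*np.arctan2(q[2],q[1])-np.pi/2,s["width"],s["contact_force"])
a=grab("side","s1.png");b=grab("top","t1.png")
print(proj("side",s["position"]),proj("top",s["position"]))
print("knob",plane("side",473*.64,214*.64,.156))
f=lambda im,x,y,w,h:cv2.resize(im[y:y+h,x:x+w,::-1],(400,400),interpolation=cv2.INTER_CUBIC)
cv2.imwrite("pics/c2.png",np.hstack([f(a,200,70,100,100),f(b,270,110,100,100)]))
E
```

```text
1.975 [ 0.63551716 -0.23037946  0.3056187 ] [-4.76023132e-04  4.86172018e-01  8.73862889e-01 -4.39991450e-04] yaw y 0.5553883724832538 0.05018317239585888 [ 0.14057627 -0.06608108 -0.11721151]
[248.06466319  97.57078761] [329.34839818 148.00242844]
knob [ 0.4950595  -0.33571306  0.156     ]
```

View pics/c2.png

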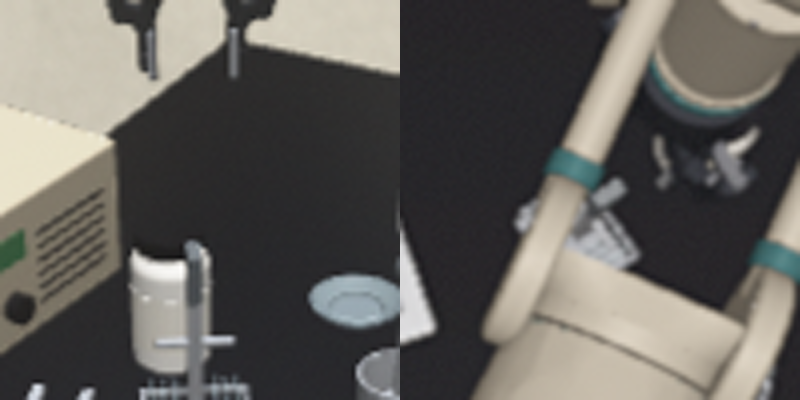

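The side crop shows the open fingers (150 and 234) straddling the tab column (195). I descend with a small +y correction and grip.

Request:
drive_tool(rows=[[[0,0,0],[0.05,0.15,-4],5],[[0,0,0],[0,0,-4],5],[[0,0,0],[0,0,-3],5],[[0,0,0],[0,0,-3],5],[[0,0,0],[0,0,0],5],[[0,0,0],[0,0,0],3],[[0,0,0],[0,0,0],1],[[0,0,0],[0,0,0],0.5]], force=50)

```text
clock: 3.08
position: [0.6372, -0.2288, 0.1674]
ee_rot: [0.001, 0.486, 0.874, 0.0]
contact_force: [-0.0, -0.0, 0.2]
width: 0.005
gripper_force: 0.0
```

Request:
drive_tool(rows=[[[0,0,0],[0,0,0],0.5],[[0,0,0],[0,0,0],0.5],[[0,0,0],[0,0,0],0.5],[[0,0,0],[0,0,0],0.5]])

```text
clock: 3.58
position: [0.6366, -0.2283, 0.166]
ee_rot: [-0.0, 0.486, 0.874, 0.0]
contact_force: [-0.7, 0.4, 0.7]
width: 0.0051
gripper_force: 0.1
```

The fingers closed to 5 mm, so the tab isn't between them. I look before doing anything else.

```bash
python3 - <<'E'
from h import *
a=grab("side","s2.png");b=grab("top","t2.png")
s=manip.get_state();print(s["position"],proj("side",s["position"]),proj("top",s["position"]),s["contact_force"])
f=lambda im,x,y,w,h:cv2.resize(im[y:y+h,x:x+w,::-1],(400,480),interpolation=cv2.INTER_CUBIC)
cv2.imwrite("pics/c3.png",np.hstack([f(a,200,85,100,120),f(b,270,110,100,120)]))
E
```

```text
[ 0.6366953  -0.22833635  0.16602957] [247.92381862 138.9393965 ] [320.24412401 159.23329541] [ 0.47587613 -0.30153994  0.64004388]
```

View pics/c3.png

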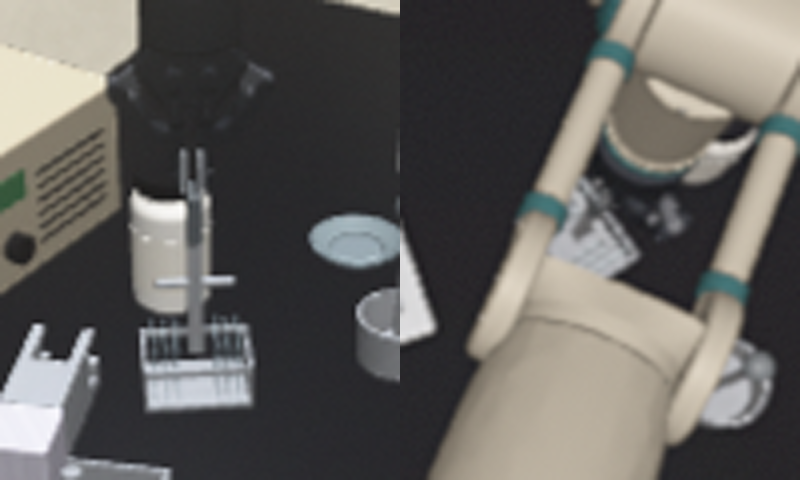

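The fingers look to stand behind the tab (-y), with tips at side crop (183-200,190). I triangulate them and compare with the reported TCP.

```bash
python3 - <<'E'
from h import *
np.set_printoptions(precision=4,suppress=True)
print("tips t1",tri((248.4,89.3),(345,155.4)),"TCP .6355 -.2304 .3056")
for n in("side","top"): print(n,"base origin projects",proj(n,[0,0,0]),proj(n,[0,0,.1]))
print("start tcp proj",proj("side",[.168,-.55,.206]),proj("top",[.168,-.55,.206]))
a=cv2.imread("pics/s0.png")[60:140,400:500];b=cv2.imread("pics/t0.png")[290:370,412:512]
c=cv2.imread("pics/t1.png")[130:180,320:370]; d=cv2.imread("pics/s2.png")[110:160,220:270]
r=lambda i:cv2.resize(i,(400,300),interpolation=cv2.INTER_CUBIC)
cv2.imwrite("pics/c4.png",np.vstack([np.hstack([r(a),r(b)]),np.hstack([r(c),r(d)])]))
E
```

```text
tips t1 (array([ 0.6288, -0.2619,  0.3177]), np.float64(0.04010540267816904)) TCP .6355 -.2304 .3056
side base origin projects [431.8899 303.6129] [443.5495 276.76  ]
top base origin projects [252.8118 354.629 ] [252.3388 364.0949]
start tcp proj [424.9905 117.3487] [440.531  311.8442]
```

View pics/c4.png

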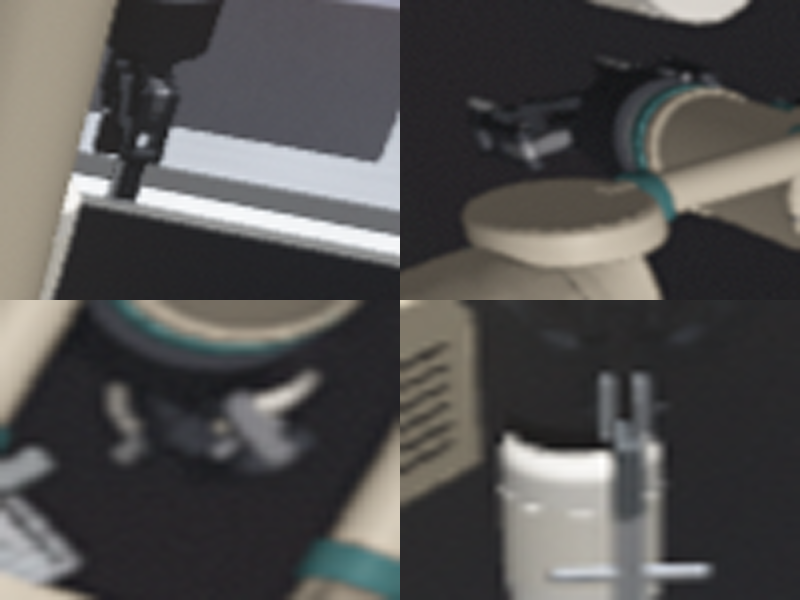

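The evidence is ambiguous because knuckles and tips are easily confused. I raise the tool and isolate the fingers by differencing closed and open pictures with the arm still.

Request:
drive_tool(rows=[[[0,0,0],[0,0,4],0.5],[[0,0,0],[0,0,4],0.5],[[0,0,0],[0,0,2],0.5],[[0,0,0],[0,0,0],0.5],[[0,0,0],[0,0,0],0.5]])

```text
clock: 4.3
position: [0.6361, -0.2281, 0.2647]
ee_rot: [-0.001, 0.486, 0.874, -0.0]
contact_force: [-0.7, 0.0, 0.1]
width: 0.0049
gripper_force: 0.0
```

```bash
python3 - <<'E'
from h import *
grab("side","s3.png");grab("top","t3.png");print(manip.get_state()["position"])
E
```

```text
[ 0.63595012 -0.22806712  0.2641928 ]
```

Request:
drive_tool(rows=[[[0,0,0],[0,0,0],5],[[0,0,0],[0,0,0],5],[[0,0,0],[0,0,0],5],[[0,0,0],[0,0,0],5],[[0,0,0],[0,0,0],5],[[0,0,0],[0,0,0],5]])

```text
clock: 5.15
position: [0.6367, -0.2284, 0.2661]
ee_rot: [0.0, 0.486, 0.874, 0.0]
contact_force: [-0.9, 0.7, 0.7]
width: 0.0502
gripper_force: 0.0
```

```bash
python3 - <<'E'
from h import *
a=grab("side","s4.png");b=grab("top","t4.png");s=manip.get_state();p=s["position"];print(p,s["width"])
out=[]
for n,k,im in(("side","s3",a),("top","t3",b)):
    o=cv2.imread(f"pics/{k}.png")[:,:,::-1];d=np.abs(o.astype(int)-im).max(2)>25
    r,c=np.nonzero(d);q=proj(n,p);print(n,"diff px u",c.min(),c.max(),"v",r.min(),r.max(),"med",np.median(c),np.median(r),"tcp",q,"tip",proj(n,p-[0,0,.011]))
    x,y=int(q[0])-30,int(q[1])-35
    for i in(o,im):
        z=np.ascontiguousarray(cv2.resize(i[y:y+60,x:x+80],(400,300),interpolation=cv2.INTER_CUBIC)[:,:,::-1])
        cv2.drawMarker(z,tuple(int(5*t) for t in q-[x,y]),(0,0,255),0,20);out.append(z)
    print("crop",x,y)
cv2.imwrite("pics/c5.png",np.vstack([np.hstack(out[:2]),np.hstack(out[2:])]))
E
```

```text
[ 0.63667128 -0.22839701  0.26607583] 0.049503523662920226
side diff px u 222 376 v 0 114 med 244.0 80.0 tcp [247.55718124 110.01036177] tip [247.60113453 113.33289623]
crop 217 75
top diff px u 164 404 v 70 367 med 306.0 270.0 tcp [326.03483591 151.21615238] tip [325.34823423 152.17075922]
crop 296 116
```

View pics/c5.png

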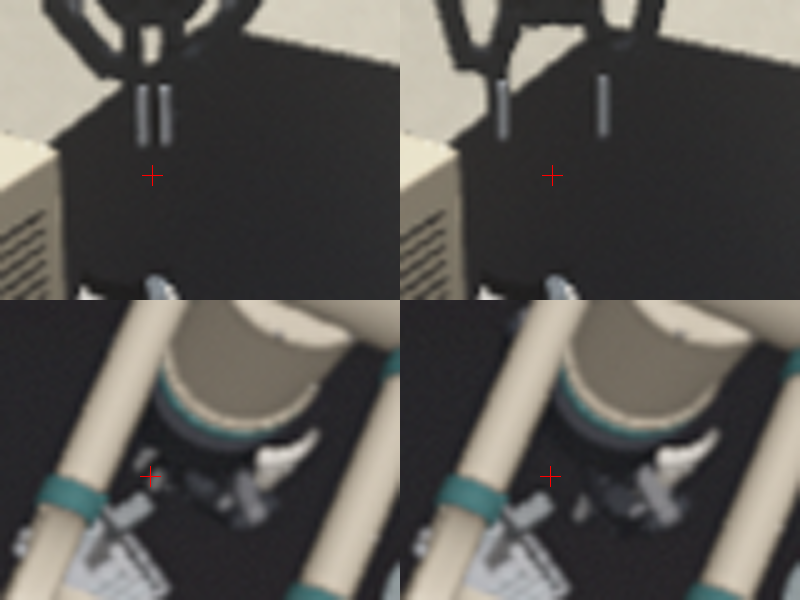

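Decisive: the finger bars sit laterally on the marker (top (152,470) against (150,476)). In the side view their tips end about 9 px above where the reported pose puts them. I triangulate that height error.

```bash
python3 - <<'E'
from h import *
S=lambda x,y:(217+(x+.5)/5-.5,75+(y+.5)/5-.5);T=lambda x,y:(296+(x+.5)/5-.5,116+(y-300+.5)/5-.5)
print(tri(S(154,146),T(152,472)),tri(S(553,138)and S(153,138),T(580-400,515)))
for z in(.28,.285,.29,.295):print(z,proj("side",[.636,-.2285,z]),S(154,146),proj("top",[.636,-.2285,z]),T(152,472))
E
```

```text
(array([ 0.63441919, -0.22401042,  0.28873568]), np.float64(0.00010129969126694728)) (array([ 0.62240624, -0.23218073,  0.29097186]), np.float64(0.03037532891378011))
0.28 [247.71529023 105.78498419] (247.4, 103.8) [326.97063209 150.20550179] (326.0, 150.0)
0.285 [247.69540704 104.24060801] (247.4, 103.8) [327.29603061 149.75446415] (326.0, 150.0)
0.29 [247.67542192 102.68831498] (247.4, 103.8) [327.6245262  149.29913362] (326.0, 150.0)
0.295 [247.65533409 101.12804407] (247.4, 103.8) [327.95616331 148.83944862] (326.0, 150.0)
```

The fingertips are really about 32 mm higher than the reported pose implies: they sit at 0.287 when the TCP reads 0.265. Laterally they agree to within 4 mm. I therefore descend to a reported 0.134, which puts the tips near 0.156, and grip.

Request:
drive_tool(rows=[[[0,0,0],[0.1,-0.1,-4],5],[[0,0,0],[0,0,-4],5],[[0,0,0],[0,0,-3],5],[[0,0,0],[0,0,-1.2],5],[[0,0,0],[0,0,-1],5],[[0,0,0],[0,0,0],5],[[0,0,0],[0,0,0],3],[[0,0,0],[0,0,0],1]])

```text
clock: 6.25
position: [0.6382, -0.2297, 0.1352]
ee_rot: [0.001, 0.486, 0.874, 0.0]
contact_force: [-1.9, 0.8, 0.7]
width: 0.0142
gripper_force: 0.4
```

Request:
drive_tool(rows=[[[0,0,0],[0,0,0],0.5],[[0,0,0],[0,0,0],0.5],[[0,0,0],[0,0,0],0.5],[[0,0,0],[0,0,0],0.5]])

```text
clock: 6.75
position: [0.6378, -0.2295, 0.1348]
ee_rot: [0.001, 0.486, 0.874, 0.0]
contact_force: [-1.9, 0.9, 4.8]
width: 0.0115
gripper_force: 52.5
```

Gripped at 11.5 mm with 52 N. I lift 7.8 cm, then move to the pre-mouth point with a -0.24 turn.

Request:
drive_tool(rows=[[[0,0,0],[0,0,1],0.5],[[0,0,0],[0,0,2],0.5],[[0,0,0],[0,0,2.4],0.5],[[0,0,0],[0,0,2.4],0.5],[[0,0,0],[0,0,0],0.5]])

```text
clock: 7.38
position: [0.6389, -0.2299, 0.2135]
ee_rot: [0.002, 0.486, 0.874, 0.0]
contact_force: [0.4, -0.9, -3.7]
width: 0.0115
gripper_force: 51.3
```

Request:
drive_tool(rows=[[[0,0,-0.04],[0,2,0],0.5],[[0,0,-0.05],[0,3,0],0.5],[[0,0,-0.05],[0,3,0],0.5],[[0,0,-0.05],[0,3,0],0.5],[[0,0,-0.05],[0,3,0],0.5],[[0,0,0],[0,2,0],0.5],[[0,0,0],[0,0,0],0.5],[[0,0,0],[0,0,0],0.5]])

```text
clock: 8.38
position: [0.6377, -0.0705, 0.2116]
ee_rot: [0.0, 0.587, 0.81, -0.001]
contact_force: [-0.1, -0.6, -3.8]
width: 0.0109
gripper_force: 51.2
```

```bash
python3 - <<'E'
from h import *
a=grab("side","s5.png");b=grab("top","t5.png");s=manip.get_state();p=s["position"];print(p,s["width"],s["contact_force"])
for n in("side","top"):print(n,proj(n,[.637,-.069,.183]),proj(n,[.615,-.003,.165]))
f=lambda im,x,y,w,h:cv2.resize(im[y:y+h,x:x+w,::-1],(400,500),interpolation=cv2.INTER_CUBIC)
cv2.imwrite("pics/c6.png",np.hstack([f(a,180,120,80,100),f(b,205,120,80,100)]))
E
```

```text
[ 0.63773462 -0.07071007  0.21183808] 0.011606148047862716 [ 0.10164857 -0.22368406 -3.91818749]
side [220.93409345 159.37821532] [215.48809111 178.70814833]
top [270.47164718 158.85637857] [249.75132227 167.32099525]
```

View pics/c6.png

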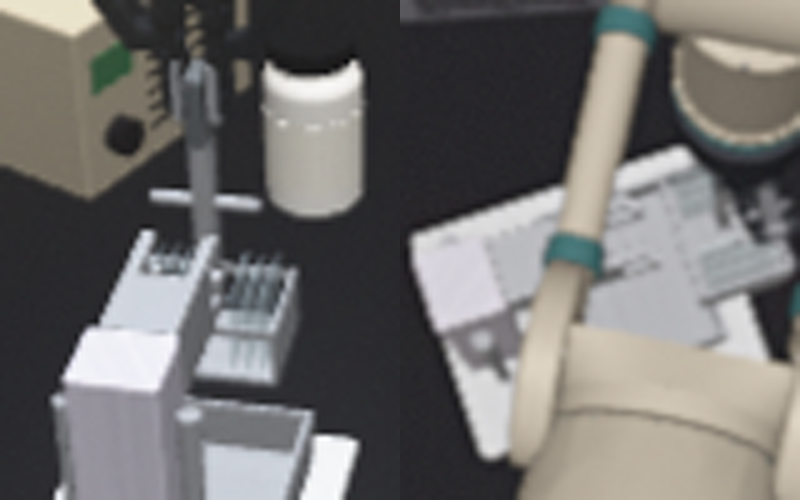

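The rack is held upright in front of the hook. Pin ends are at side crop (153,194) and (261,206), roof tips at (148,233) and (213,239).

```bash
python3 - <<'E'
from h import *
np.set_printoptions(precision=4,suppress=True)
S=lambda x,y:(180+(x+.5)/5-.5,120+(y+.5)/5-.5)
P=[plane("side",*S(*c),.182) for c in((261,206),(153,194))]
R=[plane("side",*S(*c),.201) for c in((213,238),(148,232))]
M=np.mean([plane("side",*S(*c),.205) for c in((67,380),(90,328),(182,338),(164,394))],0)
for n,X in(("pin",P),("roof",R)):
    d=X[1]-X[0];print(n,np.mean(X,0),np.linalg.norm(d),np.arctan2(d[1],d[0]))
rm=np.mean(R,0);d=M-rm;print("mast",M,"axis yaw",np.arctan2(d[1],d[0])-np.pi/2,np.linalg.norm(d))
for a in(.30,.32,.34):
    X=np.array([np.cos(a),np.sin(a),0]);Y=np.array([-X[1],X[0],0]);th=rm+.008*Y
    for t in(th,np.array([.615,-.003,0])): e=np.mean(P,0)-t;print(a,t,"pin rel throat",e@X,e@Y)
E
```

```text
pin [ 0.6372 -0.0693  0.182 ] 0.0638830166486107 0.2924246496169979
roof [ 0.6161 -0.0098  0.201 ] 0.036226599359692475 0.3285087387200374
mast [0.5787 0.1    0.205 ] axis yaw 0.32786031632890955 0.11605494592186967
0.3 [ 0.6137 -0.0022  0.201 ] pin rel throat 0.002581716470438673 -0.07109660477815127
0.3 [ 0.615 -0.003  0.   ] pin rel throat 0.001609027456839324 -0.06992845876885168
0.32 [ 0.6136 -0.0022  0.201 ] pin rel throat 0.0013193521759165719 -0.07113561676502307
0.32 [ 0.615 -0.003  0.   ] pin rel throat 0.00021022972277791072 -0.06994665194709117
0.34 [ 0.6134 -0.0023  0.201 ] pin rel throat 5.6460158115304884e-05 -0.07114937534698586
0.34 [ 0.615 -0.003  0.   ] pin rel throat -0.0011886521003695878 -0.06993686739716141
```

Pin relative to the throat: x ≈ +1 mm, y ≈ -70.5 mm, yaw matched. I move in by 7 cm along the station's +y.

Request:
drive_tool(rows=[[[0,0,0],[-0.4,1.2,0],0.5],[[0,0,0],[-0.5,1.5,0.1],0.5],[[0,0,0],[-0.5,1.5,0],0.5],[[0,0,0],[-0.4,1.2,0],0.5],[[0,0,0],[-0.3,0.8,0],0.5],[[0,0,0],[-0.2,0.5,0],0.5],[[0,0,0],[0,0,0],0.5],[[0,0,0],[0,0,0],0.5]])

```text
clock: 9.48
position: [0.6148, -0.0027, 0.213]
ee_rot: [0.0, 0.587, 0.809, -0.0]
contact_force: [0.3, 0.0, -2.9]
width: 0.0115
gripper_force: 51.3
```

```bash
python3 - <<'E'
from h import *
a=grab("side","s6.png");s=manip.get_state();print(s["position"],s["contact_force"])
f=lambda im,x,y,w,h:cv2.resize(im[y:y+h,x:x+w,::-1],(800,600),interpolation=cv2.INTER_CUBIC)
cv2.imwrite("pics/c7.png",f(a,175,140,80,60))
E
```

```text
[ 0.61482176 -0.00277492  0.21298145] [-0.14798872 -0.35301269 -2.44746286]
```

View pics/c7.png

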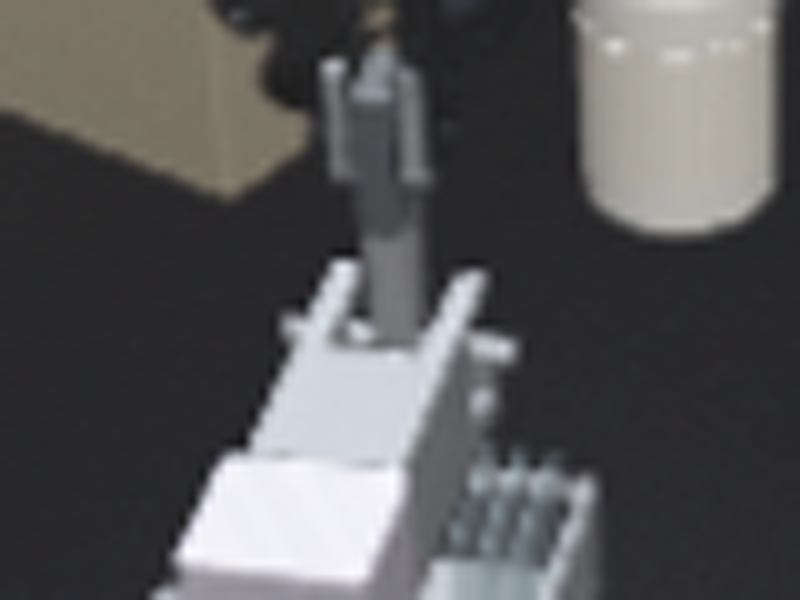

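The pin ends (288,325) and (515,352) stand out evenly either side of the prongs, with the stem central. The pin centre projects as expected, so I lower it.

Request:
drive_tool(rows=[[[0,0,0],[0,0,-0.5],0.5],[[0,0,0],[0,0,-0.5],0.5],[[0,0,0],[0,0,-0.4],0.5],[[0,0,0],[0,0,-0.3],0.5],[[0,0,0],[0,0,0],0.5],[[0,0,0],[0,0,0],0.5]])

```text
clock: 10.28
position: [0.6148, -0.0024, 0.1961]
ee_rot: [0.0, 0.587, 0.81, 0.0]
contact_force: [0.3, 0.6, -4.1]
width: 0.0113
gripper_force: 51.2
```

Request:
drive_tool(rows=[[[0,0,0],[0,0,-0.1],0.5],[[0,0,0],[0,0,-0.1],0.5],[[0,0,0],[0,0,0],0.5],[[0,0,0],[0,0,0],0.5]])

```text
clock: 10.78
position: [0.6148, -0.0024, 0.1947]
ee_rot: [0.0, 0.587, 0.81, 0.0]
contact_force: [-0.8, -0.3, 0.9]
width: 0.0113
gripper_force: 51.9
```

Weight taken over (force -4 to +0.9 N) with the pin at z ≈ 0.165, so it is seated. I release and rise.

Request:
drive_tool(rows=[[[0,0,0],[0,0,0],1.5],[[0,0,0],[0,0,0],2],[[0,0,0],[0,0,0],3.5],[[0,0,0],[0,0,0],4.5],[[0,0,0],[0,0,0],4.5],[[0,0,0],[0,0,0],4.5]])

```text
clock: 11.52
position: [0.6147, -0.0024, 0.194]
ee_rot: [0.0, 0.587, 0.81, 0.0]
contact_force: [0.6, -0.4, -1.1]
width: 0.0447
gripper_force: 0.0
```

Request:
drive_tool(rows=[[[0,0,0],[0,0,1],4.5],[[0,0,0],[0,0,2],4.5],[[0,0,0],[0,0,3],4.5],[[0,0,0],[0,0,4],4.5],[[0,0,0],[-3,6,0],0],[[0,0,0],[-3,6,0],0],[[0,0,0],[-2,6,0],0],[[0,0,0],[0,0,0],0]])

```text
clock: 12.52
position: [0.5373, 0.1727, 0.2953]
ee_rot: [-0.0, 0.585, 0.811, 0.001]
contact_force: [-0.2, -0.2, -0.9]
width: -0.0001
gripper_force: 0.0
```

```bash
python3 - <<'E'
from h import *
a=grab("side","s7.png");b=grab("top","t7.png");s=manip.get_state();print(s["position"],s["contact_force"],s["width"])
f=lambda im,x,y,w,h:cv2.resize(im[y:y+h,x:x+w,::-1],(400,500),interpolation=cv2.INTER_CUBIC)
cv2.imwrite("pics/c8.png",np.hstack([f(a,175,120,80,100),f(a,110,220,120,150)]))
E
```

```text
[0.53902939 0.16909303 0.29483585] [0.63293526 0.11463762 0.66564985] 0.00030021554578255673
```

View pics/c8.png

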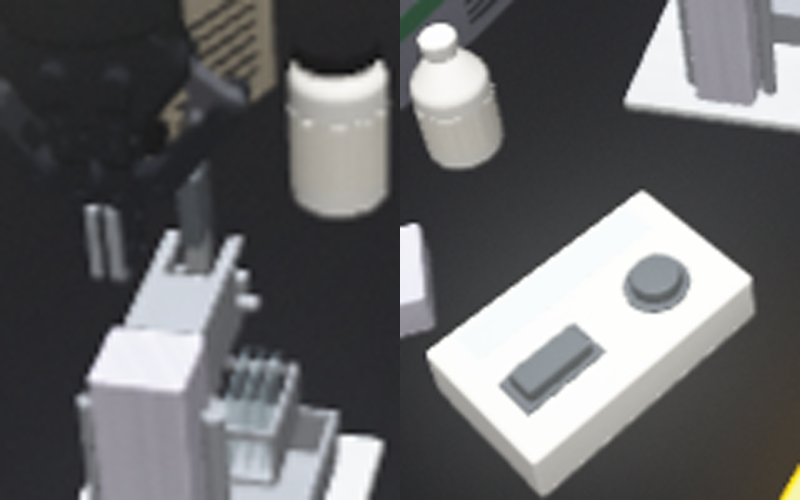

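The rack hangs upright in the hook, with the pin stub at (250,300) below the roof and the body inside over the tank. The console's round key is at crop (656,278), matching the estimate (0.502, 0.310). I move above it with closed fingers.

Request:
drive_tool(rows=[[[0,0,0],[-1,4,0],0],[[0,0,0],[-1,5,0],0],[[0,0,0],[-1.5,4.5,-3],0],[[0,0,0],[0,0,-5],0],[[0,0,0],[0,0,-5],0],[[0,0,0],[0,0,-4],0],[[0,0,0],[0,0,0],0],[[0,0,0],[0,0,0],0]])

```text
clock: 13.62
position: [0.506, 0.3034, 0.1256]
ee_rot: [0.001, 0.588, 0.809, 0.001]
contact_force: [0.6, 0.4, 0.8]
width: 0.0001
gripper_force: 0.0
```

```bash
python3 - <<'E'
from h import *
a=grab("side","s8.png");s=manip.get_state();p=s["position"];print(p,s["contact_force"])
print("key",plane("side",186.5,302.5,.059),"tcp+21 proj",proj("side",p+[0,0,.0215]),"key proj",proj("side",[.502,.310,.059]))
z=cv2.resize(a[200:335,120:250,::-1],(780,600),interpolation=cv2.INTER_CUBIC);cv2.imwrite("pics/c9.png",z)
E
```

```text
[0.50619452 0.30375434 0.12623395] [ 0.13376592 -0.18249536 -0.26377956]
key [0.50068556 0.31432569 0.059     ] tcp+21 proj [182.99174104 272.83249458] key proj [187.12640728 300.90660349]
```

View pics/c9.png

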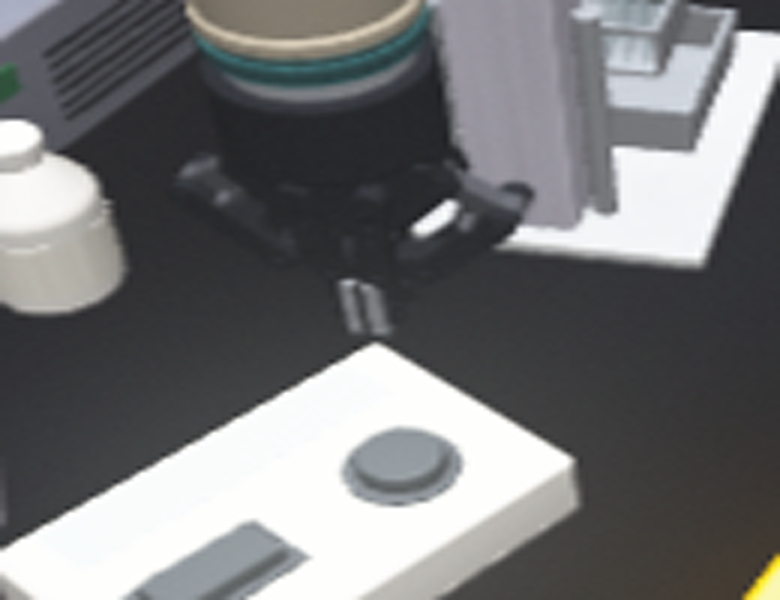

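The tips at crop (368,332) are slightly short of the key, whose top centre is (400,455). I correct laterally and descend to about 1.5 cm above it.

Request:
drive_tool(rows=[[[0,0,0],[-0.4,0.8,-3],0],[[0,0,0],[0,0,-2],0],[[0,0,0],[0,0,-1],0],[[0,0,0],[0,0,-0.5],0],[[0,0,0],[0,0,0],0],[[0,0,0],[0,0,0],0]])

```text
clock: 14.42
position: [0.5007, 0.3119, 0.0599]
ee_rot: [0.0, 0.587, 0.81, 0.001]
contact_force: [0.9, -0.6, 0.6]
width: -0.0001
gripper_force: 0.0
```

```bash
python3 - <<'E'
from h import *
a=grab("side","s9.png");s=manip.get_state();p=s["position"];print(p,s["contact_force"])
z=cv2.resize(a[265:325,147:227,::-1],(800,600),interpolation=cv2.INTER_CUBIC);cv2.imwrite("pics/c10.png",z)
E
```

```text
[0.50056193 0.31193532 0.05979743] [-0.9008493   0.25708217 -0.4655485 ]
```

View pics/c10.png

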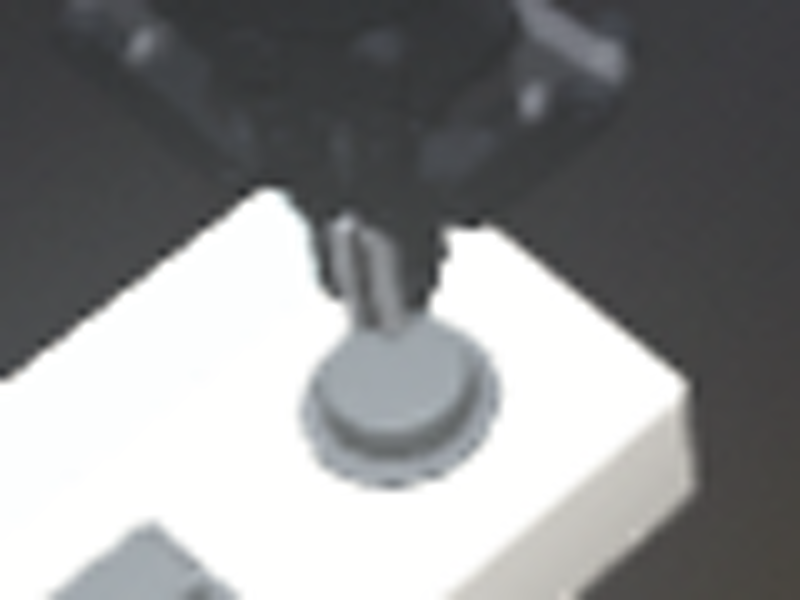

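The tips (385,330) are in line with the key centre (397,380), about 15-20 mm above it. I creep down, reading the force.

Request:
drive_tool(rows=[[[0,0,0],[0,0,-0.5],0],[[0,0,0],[0,0,-0.3],0],[[0,0,0],[0,0,0],0]])

```text
clock: 14.85
position: [0.4997, 0.3116, 0.0506]
ee_rot: [-0.0, 0.587, 0.81, -0.0]
contact_force: [-0.1, -0.1, -0.5]
width: -0.0003
gripper_force: 0.0
```

Request:
drive_tool(rows=[[[0,0,0],[0,0,-0.2],0],[[0,0,0],[0,0,0],0]])

```text
clock: 15.1
position: [0.4999, 0.3116, 0.0489]
ee_rot: [-0.0, 0.587, 0.81, -0.0]
contact_force: [-0.5, -0.0, -0.2]
width: 0.0002
gripper_force: 0.0
```

Request:
drive_tool(rows=[[[0,0,0],[0,0,-0.2],0],[[0,0,0],[0,0,0],0]])

```text
clock: 15.35
position: [0.4999, 0.3116, 0.0469]
ee_rot: [-0.0, 0.587, 0.81, -0.0]
contact_force: [1.2, 0.2, 0.1]
width: 0.0001
gripper_force: 0.0
```

Request:
drive_tool(rows=[[[0,0,0],[0,0,-0.15],0],[[0,0,0],[0,0,0],0]])

```text
clock: 15.6
position: [0.4999, 0.3116, 0.0454]
ee_rot: [-0.0, 0.587, 0.81, -0.0]
contact_force: [0.4, 0.6, -0.3]
width: -0.0001
gripper_force: 0.0
```

Not touching yet; I continue in 1.5 mm steps.

Request:
drive_tool(rows=[[[0,0,0],[0,0,-0.15],0],[[0,0,0],[0,0,0],0]])

```text
clock: 15.85
position: [0.4999, 0.3117, 0.0439]
ee_rot: [-0.0, 0.587, 0.81, -0.0]
contact_force: [0.1, -0.2, 0.0]
width: 0.0001
gripper_force: 0.0
```

Request:
drive_tool(rows=[[[0,0,0],[0,0,-0.15],0],[[0,0,0],[0,0,0],0]])

```text
clock: 16.1
position: [0.4999, 0.3116, 0.0424]
ee_rot: [-0.0, 0.587, 0.81, -0.0]
contact_force: [-0.1, -0.2, 0.3]
width: 0.0001
gripper_force: 0.0
```

Request:
drive_tool(rows=[[[0,0,0],[0,0,-0.15],0],[[0,0,0],[0,0,0],0]])

```text
clock: 16.35
position: [0.4999, 0.3117, 0.0409]
ee_rot: [-0.0, 0.587, 0.81, -0.0]
contact_force: [0.1, 0.3, -0.3]
width: -0.0001
gripper_force: 0.0
```

Request:
drive_tool(rows=[[[0,0,0],[0,0,-0.15],0],[[0,0,0],[0,0,0],0]])

```text
clock: 16.6
position: [0.4999, 0.3117, 0.0394]
ee_rot: [-0.0, 0.587, 0.81, -0.0]
contact_force: [-0.3, 0.2, -1.1]
width: 0.0001
gripper_force: 0.0
```

Request:
drive_tool(rows=[[[0,0,0],[0,0,-0.15],0],[[0,0,0],[0,0,0],0]])

```text
clock: 16.85
position: [0.4999, 0.3116, 0.0379]
ee_rot: [-0.0, 0.587, 0.81, -0.0]
contact_force: [-0.4, 0.1, -0.5]
width: 0.0001
gripper_force: 0.0
```

Request:
drive_tool(rows=[[[0,0,0],[0,0,-0.1],0],[[0,0,0],[0,0,0],0]])

```text
clock: 17.1
position: [0.4999, 0.3117, 0.0369]
ee_rot: [-0.0, 0.587, 0.81, -0.0]
contact_force: [-0.4, 0.3, -0.3]
width: -0.0
gripper_force: 0.0
```

Request:
drive_tool(rows=[[[0,0,0],[0,0,-0.1],0],[[0,0,0],[0,0,0],0]])

```text
clock: 17.35
position: [0.4999, 0.3117, 0.0359]
ee_rot: [-0.0, 0.587, 0.81, -0.0]
contact_force: [-0.1, 0.2, -1.1]
width: 0.0
gripper_force: 0.0
```

Request:
drive_tool(rows=[[[0,0,0],[0,0,-0.1],0],[[0,0,0],[0,0,0],0]])

```text
clock: 17.6
position: [0.4999, 0.3117, 0.0349]
ee_rot: [-0.0, 0.587, 0.81, -0.0]
contact_force: [0.3, 0.4, -0.6]
width: 0.0003
gripper_force: 0.0
```

Request:
drive_tool(rows=[[[0,0,0],[0,0,-0.1],0],[[0,0,0],[0,0,0],0]])

```text
clock: 17.85
position: [0.5, 0.3117, 0.0339]
ee_rot: [-0.0, 0.587, 0.81, -0.0]
contact_force: [0.3, 0.4, 0.1]
width: 0.0001
gripper_force: 0.0
```

Request:
drive_tool(rows=[[[0,0,0],[0,0,-0.1],0],[[0,0,0],[0,0,0],0]])

```text
clock: 18.1
position: [0.5, 0.3117, 0.0333]
ee_rot: [0.0, 0.587, 0.81, 0.0]
contact_force: [-0.2, 0.3, 2.1]
width: -0.0001
gripper_force: 1.2
```

Request:
drive_tool(rows=[[[0,0,0],[0,0,-0.1],0],[[0,0,0],[0,0,0],0]])

```text
clock: 18.35
position: [0.5001, 0.3117, 0.0323]
ee_rot: [0.0, 0.587, 0.81, 0.0]
contact_force: [-0.9, -0.2, 4.9]
width: -0.0001
gripper_force: 2.1
```

Request:
drive_tool(rows=[[[0,0,0],[0,0,-0.1],0],[[0,0,0],[0,0,0],0]])

```text
clock: 18.6
position: [0.5001, 0.3117, 0.0311]
ee_rot: [0.0, 0.587, 0.81, 0.0]
contact_force: [-1.5, -0.3, 4.4]
width: -0.0
gripper_force: 2.1
```

Contact came at a reported 0.0338, and we are now just past the 4.9 N peak. 1.5 mm more takes it clearly past the click.

Request:
drive_tool(rows=[[[0,0,0],[0,0,-0.1],0],[[0,0,0],[0,0,0],0]])

```text
clock: 18.85
position: [0.5001, 0.3117, 0.0297]
ee_rot: [0.0, 0.587, 0.81, 0.0]
contact_force: [-0.9, -1.2, 1.9]
width: 0.0001
gripper_force: 1.2
```

Request:
drive_tool(rows=[[[0,0,0],[0,0,-0.05],0],[[0,0,0],[0,0,0],0]])

```text
clock: 19.1
position: [0.5, 0.3117, 0.0293]
ee_rot: [0.0, 0.587, 0.81, -0.0]
contact_force: [-0.4, 0.7, 2.3]
width: -0.0002
gripper_force: 1.0
```

The force dropped from 4.9 N to about 2 N at roughly 4.5 mm travel, so the key clicked. I retract.

Request:
drive_tool(rows=[[[0,0,0],[0,0,0.5],0],[[0,0,0],[0,0,1.5],0],[[0,0,0],[0,0,4],0],[[0,0,0],[0,0,4],0],[[0,0,0],[0,0,4],0],[[0,0,0],[0,0,0],0],[[0,0,0],[0,0,0],0],[[0,0,0],[0,0,0],0]])

```text
clock: 20.1
position: [0.499, 0.3112, 0.1682]
ee_rot: [-0.001, 0.587, 0.81, -0.001]
contact_force: [-0.7, -0.5, 0.1]
width: -0.0004
gripper_force: 0.0
```

```bash
python3 - <<'E'
from h import *
a=grab("side","s10.png");b=cv2.imread("pics/s7.png")[:,:,::-1].astype(int)
# rack body/pin stub region (free of arm in both) unchanged since hanging?
d=np.abs(a[165:215,218:245].astype(int)-b[165:215,218:245]).max(2);print("rack region changed px",(d>40).sum(),"of",d.size)
s=manip.get_state();print(s["position"],s["contact_force"],s["clock"])
print(job.sign_off())
E
```

```text
rack region changed px 0 of 1350
[0.49907105 0.31127308 0.16810171] [ 0.79811322  0.31677111 -0.34667059] 20.15
the job is handed in; nothing more can be done
None
```

I hung the rack upright in the hook and let go, pressed the round key until it clicked (about 4.5 mm by arm position), backed the arm off and handed the job in at 20 s; no verdict came back.

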